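# Set the ratchet to tighten and clamp the bottle for the shaker

### The arm

A 7-joint arm with a two-finger parallel gripper is mounted at the origin on a cart in front of the work surface, level with it; the furniture and walls round the work are solid. World frame = base frame: x ahead of the robot, y to its left, z up, the work surface at z = 0. Lengths are in m, angles in degrees, forces in N, time in s.
With the tool pointing down it reaches from about 0.425 to 0.95 m from the base axis. Payload 16.7 kg.
Tool frame: the origin (TCP) lies on the front face of the gripper's body, between the roots of the fingers; the fingertips stand arm.nose_length ahead of it and the grasp point (between the pads) lies 78 mm ahead of it (arm.nose_length is the distance from the TCP to the fingertips, in m); z points along the fingers, y is the line along which they close (so a half turn about z gives the same grasp; the last joint's range is limited). The gripper opens to 94 mm and grips with 3 to 60 N. Pads are 16 mm wide; open, the fingers measure 119 mm over their backs; the gripper's body (75 mm by 177 mm) begins 78 mm behind the grasp point.
Start: joints at [-74.284, 24.414, 4.234, 92.017, -1.954, 63.644, -3.845], TCP at [0.278, 0.615, 0.303] pointing down, gripper open.
Joint ranges: [-163.25, 163.25], [-28.42, 122.38], [-70.27, 78.77], [12.13, 141.07], [-58.53, 238.53], [9.26, 117.41], [-156.51, 156.51]. Speed limits (degrees/s): [108.29, 108.29, 136.94, 136.94, 172.46, 172.46, 172.46].

### API

Orientations are given as [roll, pitch, yaw] about the fixed x, y, z axes, in that order (R = Rz(yaw) Ry(pitch) Rx(roll)).
In Python, from cell import arm gives the robot as it stands.
- The arm moves only by the tool jog_arm, never from a script. Its argument "increments" is a list of rows, each a list of 3 entries, a list of its own where there are three numbers: the gripper's target within -1 to 1 (fully open at 1, half-way at 0, shut at -1), then the shift along the tool's x, y, z each as a share of 0.05 m, from -1 to 1, then the turn, a rotation vector about the tool's x, y, z each as a share of 6 degrees, from -1 to 1. In form: [[grip, [tx, ty, tz], [ax, ay, az]], ...]. A call has 1 to 20 rows; each row shifts and turns the commanded pose from where the row before left it, along the tool's axes as they then stand; what a row does not reach is not made up. A row lasts 1/8 s, in which the tool goes at most 62.5 mm and 10.7 degrees, less where a joint would pass 70% of its speed; a pose out of reach is approached as far as the arm can. A call with a number of a shift or a turn outside -1 to 1 is refused whole. A call with a gripper value outside its range is refused whole. The fingers move at their own pace and stop on an object; "grip_force" is the grip in N (left out, the last holds). Time passes only in rows, so rows that do not move let the fingers close. It gives the time, the measured TCP pose, the force, the opening and the grip force at its end, in the units of the state.
- arm.sense(): the state, without advancing time (a new reading comes with each control period).
- arm.camera(name): name is "side" or "top"; returns a dict with "image" (420x560x3 uint8, red, green, blue), "fx", "fy", "cx", "cy" (pixels), "R" (3x3) and "t" (3): a world point X has camera coordinates R X + t. Camera axes: x right, y down, z forward; pixel columns grow to the right and rows downward; lengths in m; the calibration is good to about 2 mm. A picture is of the moment at which its call begins. There is no depth.
- arm.finish_job(): hands the job in; it is judged then, once.
The state is a dict: "t": time; "joint_positions": joint angles; "qd": joint speeds; "tau": joint torques, N m; "position": TCP position; "tool_rot": TCP orientation; "ft_force": force on the tool from outside, world axes, zero at the start; "ft_torque": the same for the moment, N m; "opening": opening from 0.0 (shut) to 1.0 (fully open); "grip_force": force on a finger pad.
Only numpy, scipy, OpenCV 4.12 (cv2) and the standard library are available. Lean on these libraries where they do the work, as an engineer would, in place of code of your own. Each camera call takes 0.05 s, during which the arm holds its last target. There are 200 camera calls.

### The job

Clamp the reagent bottle in the ratchet clamp. The direction lever on the ratchet head is set to loosen: flip it over to tighten, then swing the ratchet handle clockwise (seen from above) by its knob until the foot presses snugly on the bottle's cap, at about 11 N of push felt at the knob and never more than 15 N. Finally swing the handle all the way back counter-clockwise to its rest stop and let go, leaving the bottle clamped and the lever at tighten.

Things in the scene. Friction and masses are not known exactly. Their poses are not given: they have to be found in the camera images.
- clamp: Fixed bench clamp: grey base plate 110 x 170 x 12 mm, two steel columns, a grey crossbeam (36 x 152 mm, z 164 to 184 mm) over the bottle, the ratchet head on top. Origin: centre of the underside, on the vertical spindle axis; y runs along the crossbeam, z up.
- bottle: The bottle to be clamped, 48 mm diameter, 105 mm tall, loose on a round platform under the spindle (its height differs from run to run); origin at the centre of its underside. It need not be touched by hand.
- foot: Clamp foot under the crossbeam, 34 mm disc with a 28 mm rubber pad; origin: centre of the pad's underside if screwed right in, 6 to 13 mm above the bottle's cap at first; the pad is left screwed out 0 to 4 mm, unmeasured. Sinks 12 mm per rad of spindle and stays there. 1 mm goes from touching to crushing. Snug: over 25 N press; 11 N at the knob gives 50 to 110 N; crushing: 160 N (16 N).
- handle (a joint): Ratchet handle's angle about the spindle axis, rad: 0 at its rest stop, grows clockwise seen from above, to 1.8 at the far stop. At 0 it points 4.101 rad (235 degrees) counter-clockwise of the clamp's x axis. Stays where left; 1.5 N at the knob moves it. Set to tighten it has up to 0.4 rad of play, then drives the spindle at 6 to 8 N (2 to 4 N felt when stopped); swung back it clicks at 2 to 4 N.
- knob_mid (a point): Middle of the black upright knob at the handle's end, 24 mm diameter, 56 mm tall, 160 mm from the spindle axis. This point is 0.227 m above the worktop, the knob's top 0.253 m; the flat steel handle bar below it has its top at 0.195 m. The knob spins freely on its pin, so a hand gripping it need not turn with the handle.
- pawl (a joint): Direction lever's angle on the handle, rad, about an upright pin on the handle's centre line 62 mm from the spindle axis: -0.28 loosen to 0.28 tighten, growing clockwise seen from above (at tighten its tab leans to the handle's clockwise side). A spring snaps it to either side past the middle; it may rest anywhere from 0.13 to 0.28 (either sign) when its tip sits on a tooth.
- pawl_tab (a point): Point near the top of the direction lever's upright steel tab, 14 mm long (along the handle), 9 mm thick, top 0.239 to 0.243 m above the worktop. This point is 0.233 m up, 42 mm out from the lever's pin, about 104 mm from the spindle axis. About 1.5 to 3 N sideways flips it; the tab moves some 23 mm in all.

How it is judged (in metres and radians):
On the way, in this order (a step that is already met when the one before it is completed fails the run):
1. the direction lever is flipped over to tighten while the foot is still clear of the bottle (value of joint pawl above 0.08 rad and contact force between foot and bottle below 1 N), for 0.2 s.
2. the foot is screwed down snugly on the bottle cap, pressing with more than 25 N (contact force between foot and bottle above 25 N), for 0.2 s.
At the end, for the whole second after the job is handed in: The foot still presses on the bottle cap with more than 10 N, the handle is back within 0.12 rad of its rest stop (angle below 0.12), the lever is at tighten (angle above 0.08 rad), and the bottle stands upright within 0.08 rad under the foot (contact force between foot and bottle above 10 N and value of joint handle below 0.12 rad and value of joint pawl above 0.08 rad and angle between bottle's own z axis and vertical below 0.08 rad); the robot touches nothing.
It fails at once if the foot crushes the bottle cap (presses with more than 160 N) (contact force between foot and bottle above 160 N).
It also fails if it takes over 64 s, if anything falls off the work surface, if the arm or the gripper's body presses on something with over 40 N, if the wrist force passes 120 N, or if a joint passes its speed limit or range.

## Working session

There is one attempt and no reset: what is moved stays moved. The work goes in short steps, Python scripts to look and compute and a tool call to move; the robot and the scene stay as the last step left them, time stands still between calls to the robot, and variables do not carry over. Pictures are saved under pics/ and viewed, at most 10 in all, crops included, and the job is handed in when it is done.

Besides the shell and the picture viewer there is one more tool, called after "Request:" as name(argument=value, ...) on one line, values as JSON. jog_arm: Moves the arm, as the interface text tells. Its arguments: {"type":"object","properties":{"increments":{"type":"array"},"grip_force":{"type":"number"}},"required":["increments"]}

```bash
mkdir -p pics; ls; python3 - <<'E'
from cell import arm
import cv2
s=arm.sense()
print({k:s[k] for k in('t','position','tool_rot','ft_force','opening','grip_force')},arm.nose_length)
for n in('side','top'):
    c=arm.camera(n); cv2.imwrite(f'pics/{n}0.png',cv2.cvtColor(c['image'],cv2.COLOR_RGB2BGR))
    print(n,c['fx'],c['cx'],c['cy'],c['R'],c['t'])
E
```

```text
pics
{'t': 0.0, 'position': array([0.27746585, 0.61499598, 0.30200211]), 'tool_rot': array([-1.79928321e+02,  5.14658722e-03,  1.55716026e+02]), 'ft_force': array([-0.16023384, -0.14679476, -0.04736078]), 'opening': 0.9979821639715246, 'grip_force': 0.0} 0.0972
side 422.356669164432 281.8721807392954 210.4360304466199 [[ 0.99653948 -0.0825861  -0.00941279]
 [-0.04872363 -0.48864575 -0.87112074]
 [ 0.06734294  0.86856483 -0.49097867]] [-0.53123652  0.1745122   0.86572279]
top 453.83097377913055 274.11567739504994 208.30900172446857 [[-0.24911963 -0.96845462 -0.00592122]
 [-0.85270759  0.22223603 -0.47275882]
 [ 0.45916137 -0.11272444 -0.88117197]] [0.14985979 0.5578746  0.72693295]
```

View pics/side0.png

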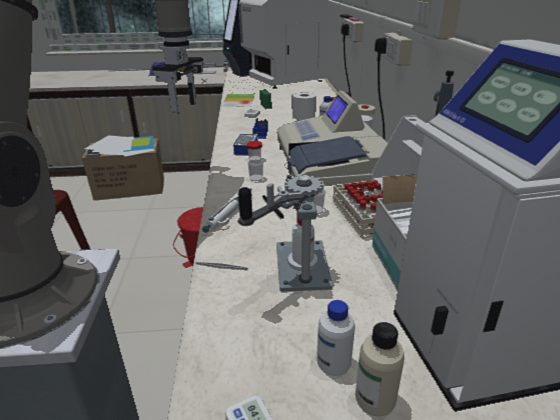

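View pics/top0.png

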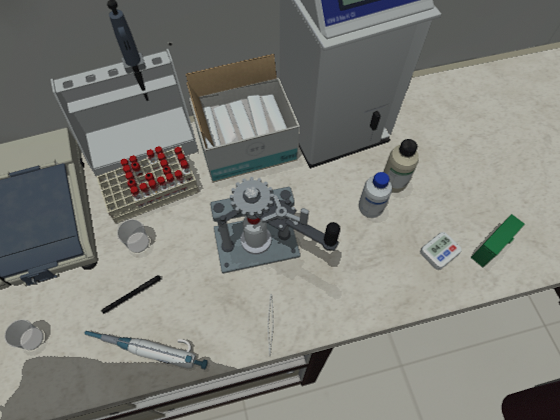

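The side view shows the clamp near (303,230) with the knob at (245,205). In the top view the head is at (252,195), the knob at (331,235) and the lever around (285,215). I'll enlarge both.

```bash
python3 - <<'E'
import cv2,numpy as np
a=cv2.imread('pics/side0.png')[160:300,220:345];b=cv2.imread('pics/top0.png')[165:285,200:350]
a=cv2.resize(a,None,fx=4.2,fy=4.2,interpolation=cv2.INTER_CUBIC)
b=cv2.resize(b,None,fx=5,fy=5,interpolation=cv2.INTER_CUBIC)
cv2.imwrite('pics/a1.png',a);cv2.imwrite('pics/b1.png',b)
E
```

```text
(no output)
```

View pics/b1.png

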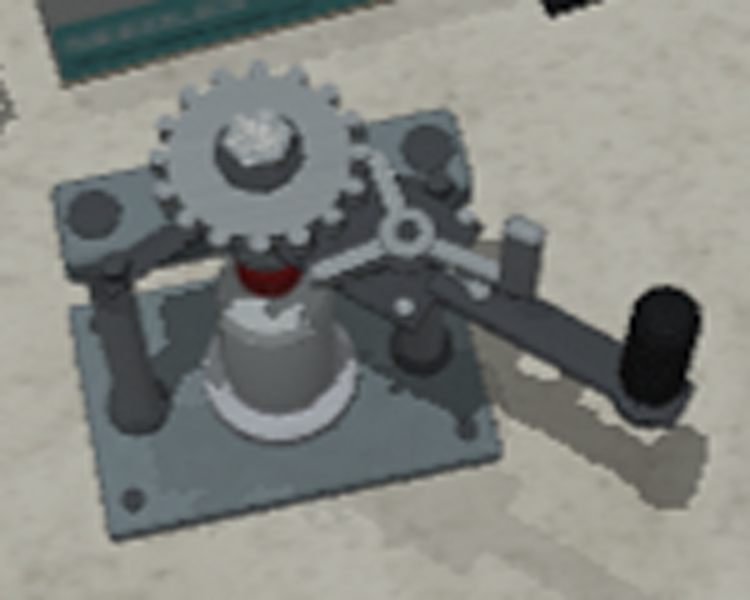

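View pics/a1.png

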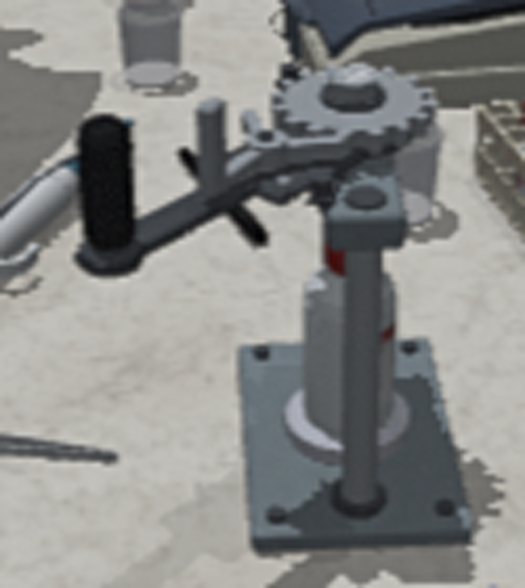

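The enlarged top view shows the knob top at (333,225.6), tab top (305.2,211), pin (281.6,211.4) and column tops (219,208) and (285.6,194.6). The side view shows the knob top at (245,189.8), knob middle (245,203.6) and tab top (270.2,184.5).

```bash
cat > h.py <<'E'
from cell import arm
import numpy as np
from scipy.optimize import least_squares
C={}
def cam(n):
    if n not in C: C[n]=arm.camera(n)
    return C[n]
def onz(n,uv,z):
    c=cam(n);R=np.array(c['R']);t=np.array(c['t'])
    d=R.T@np.array([(uv[0]-c['cx'])/c['fx'],(uv[1]-c['cy'])/c['fy'],1]);o=-R.T@t
    return o+d*(z-o[2])/d[2]
def proj(n,X):
    c=cam(n);p=np.array(c['R'])@X+c['t'];return np.array([c['fx']*p[0]/p[2]+c['cx'],c['fy']*p[1]/p[2]+c['cy']])
def tri(a,b):
    return least_squares(lambda X:np.r_[proj('top',X)-a,proj('side',X)-b],[.5,.2,.2]).x
E
python3 - <<'E'
from h import *
np.set_printoptions(precision=4,suppress=True)
T=lambda u,v:(200+u/5,165+v/5)
S=lambda u,v:(220+u/4.2,160+v/4.2)
print('knobtop',onz('top',T(665,303),.253),onz('side',S(105,125),.253),tri(T(665,303),S(105,125)))
print('knobmid',onz('top',T(660,347),.227),onz('side',S(105,183),.227))
print('tabtop',onz('top',T(526,230),.241),onz('side',S(211,103),.241),tri(T(526,230),S(211,103)))
a=onz('top',T(95,215),.184);b=onz('top',T(428,148),.184);print('cols',a,b,(a+b)/2,onz('side',S(367,196),.184))
B=[onz('top',T(*p),.012) for p in((75,307),(112,532),(497,452))];print('base',B,(B[0]+B[2])/2)
print('pin',onz('top',T(408,232),.215))
E
```

```text
knobtop [ 0.465  -0.0635  0.253 ] [ 0.4673 -0.0691  0.253 ] [ 0.4667 -0.0642  0.2503]
knobmid [ 0.4615 -0.0636  0.227 ] [ 0.4659 -0.0699  0.227 ]
tabtop [ 0.5075 -0.0304  0.241 ] [ 0.5121 -0.0285  0.241 ] [ 0.5099 -0.0303  0.2407]
cols [0.5808 0.107  0.184 ] [ 0.5774 -0.0166  0.184 ] [0.5791 0.0452 0.184 ] [ 0.5823 -0.0143  0.184 ]
base [array([0.6338, 0.1252, 0.012 ]), array([0.5276, 0.13  , 0.012 ]), array([ 0.5217, -0.0348,  0.012 ])] [0.5778 0.0452 0.012 ]
pin [0.5298 0.0039 0.215 ]
```

Request:
jog_arm(increments=[[-1,[0,0,-0.8],[0,0,0]],[-1,[-0.3,-0.3,-0.8],[0,0,0]],[-1,[-0.7,-0.7,0],[0,0,0]],[-1,[-0.7,-0.7,0],[0,0,0]],[-1,[-0.7,-0.7,0],[0,0,0]],[-1,[-0.7,-0.7,0],[0,0,0]],[-1,[-0.7,-0.7,0],[0,0,0]],[-1,[-0.7,-0.7,0],[0,0,0]],[-1,[-0.7,-0.7,0],[0,0,0]],[-1,[-0.7,-0.7,0],[0,0,0]],[-1,[-0.7,-0.7,0],[0,0,0]],[-1,[-0.7,-0.7,0],[0,0,0]],[-1,[-0.7,-0.7,0],[0,0,0]],[-1,[-0.7,-0.7,0],[0,0,0]],[-1,[-0.7,-0.7,0],[0,0,0]],[-1,[-0.5,-0.5,0],[0,0,0]],[-1,[0,0,0],[0,0,0.86]],[-1,[0,0,0],[0,0,0.86]],[-1,[0,0,0],[0,0,0.86]],[-1,[0,0,0],[0,0,0.86]]])

```text
t: 2.7
position: [0.5251, -0.0396, 0.3826]
tool_rot: [-180.0, -0.0, 134.9]
ft_force: [-0.3, 0.3, -0.3]
opening: 0.005
grip_force: 0.0
```

Request:
jog_arm(increments=[[-1,[-0.18,-0.1,0],[0,0,0]],[-1,[0,0,0.33],[0,0,0]],[-1,[0,0,0.33],[0,0,0]],[-1,[0,0,0.33],[0,0,0]],[-1,[0,0,0.3],[0,0,0]],[-1,[0,0,0],[0,0,0]]])

```text
t: 3.45
position: [0.5276, -0.0493, 0.3169]
tool_rot: [-179.9, -0.1, 135.1]
ft_force: [0.5, -0.3, 0.3]
opening: 0.002
grip_force: 0.0
```

```bash
python3 - <<'E'
from h import *
import cv2
a=cam('side')['image'][140:260,220:345];b=cam('top')['image'][150:270,225:350]
i=cv2.resize(np.hstack([a,b]),None,fx=3.2,fy=3.2,interpolation=cv2.INTER_CUBIC)
cv2.imwrite('pics/c2.png',i[:,:,::-1]);print(arm.sense()['ft_force'])
E
```

```text
[-0.23731978  0.03809184  0.39280823]
```

View pics/c2.png

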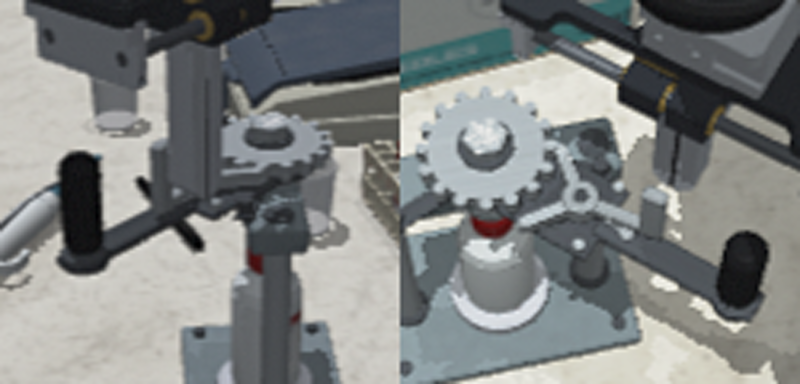

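The side half shows the closed fingers on the tab's counter-clockwise side, clear of the knob, at (190,170) next to the tab at (160,165). I'll push.

Request:
jog_arm(increments=[[-1,[0.1,0,0],[0,0,0]],[-1,[0.1,0,0],[0,0,0]],[-1,[0.06,0,0],[0,0,0]],[-1,[0.06,0,0],[0,0,0]],[-1,[0.06,0,0],[0,0,0]],[-1,[0.06,0,0],[0,0,0]],[-1,[0.04,0,0],[0,0,0]]])

```text
t: 4.42
position: [0.5109, -0.0323, 0.3182]
tool_rot: [-180.0, -0.0, 135.1]
ft_force: [0.5, 0.6, 0.5]
opening: 0.003
grip_force: 0.0
```

```bash
python3 - <<'E'
from h import *
import cv2
a=cam('side')['image'][140:260,220:345];b=cam('top')['image'][150:270,225:350]
i=cv2.resize(np.hstack([a,b]),None,fx=3.2,fy=3.2,interpolation=cv2.INTER_CUBIC)
cv2.imwrite('pics/c3.png',i[:,:,::-1]);print(arm.sense()['ft_force'])
E
```

```text
[ 0.68549031 -0.16165476 -0.2564436 ]
```

View pics/c3.png

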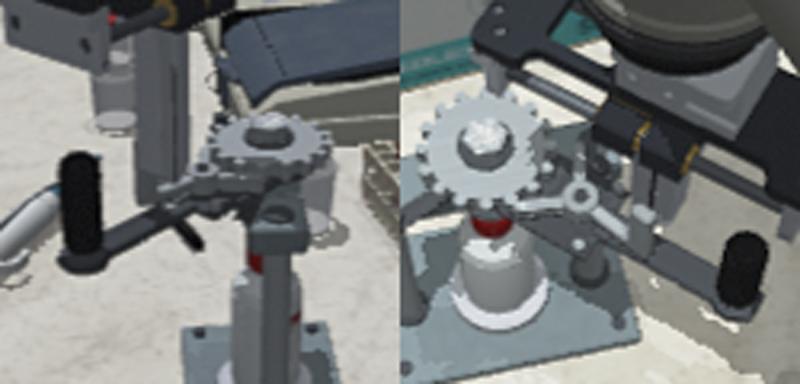

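The knob has not moved, and the tab has swung over (top half: its top went from (655,192) to about (645,214)). I'll check the angle.

```bash
python3 - <<'E'
from h import *
s=np.array([.579,.0455])
k=onz('top',(225+(744-400)/3.2,150+240/3.2),.253)[:2]-s
u=k/np.hypot(*k); n=np.array([u[1],-u[0]]) # clockwise side
for p in ((655,192),(645,214)):
    t=onz('top',(225+(p[0]-400)/3.2,150+p[1]/3.2),.241)[:2]-s
    print(np.hypot(*k),np.degrees(np.arctan2(k[1],k[0])),t@u,t@n)
E
```

```text
0.1565258900567209 -136.07972646813477 0.10250026941670831 -0.006237469995618548
0.1565258900567209 -136.07972646813477 0.10449012179105208 0.007549115680754906
```

Request:
jog_arm(increments=[[-1,[-0.1,0,0],[0,0,0]],[-1,[0,0,-0.8],[0,0,0]],[-1,[0,0,-0.8],[0,0,0]],[1,[0,0,0],[0,0,-0.94]],[1,[0,0,0],[0,0,-0.94]],[1,[0,0,0],[0,0,-0.94]],[1,[0,0,0],[0,0,-0.94]],[1,[0,0,0],[0,0,-0.94]],[1,[0,0,0],[0,0,-0.94]],[1,[0,0,0],[0,0,-0.94]],[1,[0,0,0],[0,0,-0.94]],[1,[0,0,0],[0,0.83,0]],[1,[0,0,0],[0,0.83,0]],[1,[0,0,0],[0,0.83,0]],[1,[0,0,0],[0,0,0]]])

```text
t: 6.45
position: [0.5154, -0.0361, 0.3974]
tool_rot: [-179.9, -15.0, -179.8]
ft_force: [0.6, -0.6, 0.3]
opening: 1.0
grip_force: 0.0
```

Request:
jog_arm(increments=[[1,[0.08,-0.57,0],[0,0,0]],[1,[0,0,0.48],[0,0,0]],[1,[0,0,0.48],[0,0,0]],[1,[0,0,0.48],[0,0,0]],[1,[0,0,0.48],[0,0,0]],[1,[0,0,0],[0,0,0]]])

```text
t: 7.2
position: [0.4853, -0.0647, 0.3058]
tool_rot: [-180.0, -15.0, -179.8]
ft_force: [0.3, -0.5, 0.1]
opening: 0.998
grip_force: 0.0
```

```bash
python3 - <<'E'
from h import *
import cv2
a=cam('side')['image'][140:260,220:345];b=cam('top')['image'][150:270,225:350]
i=cv2.resize(np.hstack([a,b]),None,fx=3.2,fy=3.2,interpolation=cv2.INTER_CUBIC)
cv2.imwrite('pics/c4.png',i[:,:,::-1])
E
```

```text
(no output)
```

View pics/c4.png

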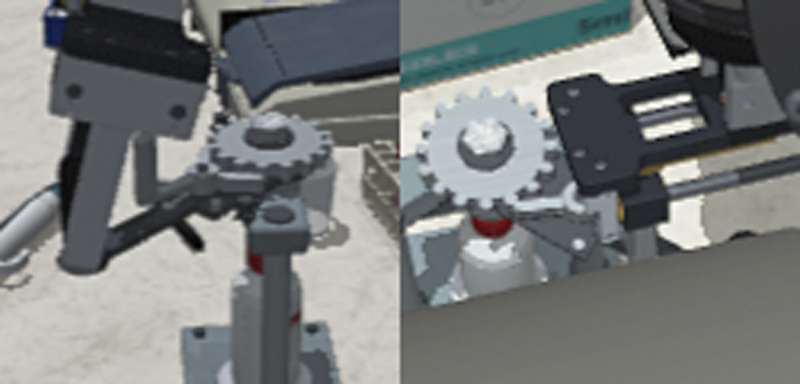

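The near finger now covers the knob (side half, about (90,200)), so the fingers straddle it. I'll close.

Request:
jog_arm(increments=[[-1,[0,0,0],[0,0,0]],[-1,[0,0,0],[0,0,0]],[-1,[0,0,0],[0,0,0]],[-1,[0,0,0],[0,0,0]],[-1,[0,0,0],[0,0,0]],[-1,[0,0,0],[0,0,0]]], grip_force=30)

```text
t: 8.05
position: [0.4861, -0.0646, 0.3064]
tool_rot: [-180.0, -14.9, -179.8]
ft_force: [-0.9, 0.7, -0.4]
opening: 0.399
grip_force: 0.0
```

Request:
jog_arm(increments=[[-1,[0,0,0],[0,0,0]],[-1,[0,0,0],[0,0,0]],[-1,[0,0,0],[0,0,0]],[-1,[0,0,0],[0,0,0]]])

```text
t: 8.55
position: [0.4862, -0.0645, 0.3065]
tool_rot: [180.0, -14.9, -179.8]
ft_force: [2.5, 1.6, 0.0]
opening: 0.253
grip_force: 30.0
```

```bash
python3 - <<'E'
import numpy as np
t0=np.radians(224.3);r=.158
for i in range(0,50):
    a,b=t0-.03*i,t0-.03*(i+1)
    dx=r*(np.cos(b)-np.cos(a));dy=r*(np.sin(b)-np.sin(a))
    print(i,'%.1f'%np.degrees(b),'[%.3f,%.3f,%.3f]'%(-.966*dx/.05,dy/.05,-.259*dx/.05*-1 *-1),'%.4f %.4f'%(.579+r*np.cos(b)+.0202,.0455+r*np.sin(b)))
E
```

```text
0 222.6 [0.063,0.069,0.017] 0.4829 -0.0614
1 220.9 [0.061,0.071,0.016] 0.4797 -0.0579
2 219.1 [0.059,0.073,0.016] 0.4767 -0.0542
3 217.4 [0.057,0.074,0.015] 0.4737 -0.0505
4 215.7 [0.055,0.076,0.015] 0.4709 -0.0467
5 214.0 [0.052,0.078,0.014] 0.4682 -0.0428
6 212.3 [0.050,0.079,0.013] 0.4656 -0.0389
7 210.5 [0.048,0.081,0.013] 0.4631 -0.0348
8 208.8 [0.045,0.082,0.012] 0.4608 -0.0307
9 207.1 [0.043,0.084,0.012] 0.4586 -0.0265
10 205.4 [0.041,0.085,0.011] 0.4565 -0.0223
11 203.7 [0.038,0.086,0.010] 0.4545 -0.0179
12 202.0 [0.036,0.087,0.010] 0.4527 -0.0136
13 200.2 [0.033,0.088,0.009] 0.4510 -0.0091
14 198.5 [0.030,0.089,0.008] 0.4494 -0.0047
15 196.8 [0.028,0.090,0.007] 0.4479 -0.0002
16 195.1 [0.025,0.091,0.007] 0.4466 0.0044
17 193.4 [0.022,0.092,0.006] 0.4455 0.0090
18 191.6 [0.020,0.093,0.005] 0.4445 0.0136
19 189.9 [0.017,0.093,0.005] 0.4436 0.0183
20 188.2 [0.014,0.094,0.004] 0.4428 0.0230
21 186.5 [0.012,0.094,0.003] 0.4422 0.0277
22 184.8 [0.009,0.094,0.002] 0.4417 0.0324
23 183.0 [0.006,0.095,0.002] 0.4414 0.0371
24 181.3 [0.003,0.095,0.001] 0.4412 0.0418
25 179.6 [0.001,0.0
[... 403 characters left out ...]
092,-0.006] 0.4472 0.0887
35 162.4 [-0.026,0.091,-0.007] 0.4486 0.0932
36 160.7 [-0.029,0.090,-0.008] 0.4501 0.0977
37 159.0 [-0.032,0.089,-0.008] 0.4517 0.1022
38 157.3 [-0.034,0.088,-0.009] 0.4535 0.1066
39 155.5 [-0.037,0.087,-0.010] 0.4554 0.1109
40 153.8 [-0.039,0.086,-0.010] 0.4574 0.1152
41 152.1 [-0.042,0.084,-0.011] 0.4596 0.1194
42 150.4 [-0.044,0.083,-0.012] 0.4618 0.1236
43 148.7 [-0.046,0.082,-0.012] 0.4642 0.1277
44 147.0 [-0.049,0.080,-0.013] 0.4668 0.1317
45 145.2 [-0.051,0.079,-0.014] 0.4694 0.1356
46 143.5 [-0.053,0.077,-0.014] 0.4722 0.1395
47 141.8 [-0.056,0.075,-0.015] 0.4750 0.1432
48 140.1 [-0.058,0.074,-0.015] 0.4780 0.1469
49 138.4 [-0.060,0.072,-0.016] 0.4811 0.1505
```

Request:
jog_arm(increments=[[-1,[0.063,0.069,0.017],[0,0,0]],[-1,[0.061,0.071,0.016],[0,0,0]],[-1,[0.059,0.073,0.016],[0,0,0]],[-1,[0.057,0.074,0.015],[0,0,0]],[-1,[0.055,0.076,0.015],[0,0,0]],[-1,[0,0,0],[0,0,0]]])

```text
t: 9.3
position: [0.4706, -0.0456, 0.3065]
tool_rot: [179.9, -14.9, -179.7]
ft_force: [4.0, 5.5, -2.4]
opening: 0.252
grip_force: 30.0
```

Request:
jog_arm(increments=[[-1,[0.03,0.094,0.008],[0,0,0]],[-1,[0.05,0.079,0.013],[0,0,0]],[-1,[0.048,0.081,0.013],[0,0,0]],[-1,[0.045,0.082,0.012],[0,0,0]],[-1,[0.043,0.084,0.012],[0,0,0]],[-1,[0,0,0],[0,0,0]]])

```text
t: 10.05
position: [0.459, -0.0251, 0.3064]
tool_rot: [180.0, -15.0, -179.8]
ft_force: [-4.7, -1.1, 2.6]
opening: 0.254
grip_force: 30.0
```

Request:
jog_arm(increments=[[-1,[0.05,0.081,0.013],[0,0,0]],[-1,[0.038,0.086,0.01],[0,0,0]],[-1,[0.036,0.087,0.01],[0,0,0]],[-1,[0.033,0.088,0.009],[0,0,0]],[-1,[0,0,0],[0,0,0]]])

```text
t: 10.68
position: [0.4515, -0.0082, 0.3065]
tool_rot: [-180.0, -14.9, -179.8]
ft_force: [1.8, -2.8, -0.2]
opening: 0.25
grip_force: 30.0
```

Request:
jog_arm(increments=[[-1,[0.03,0.089,0.008],[0,0,0]],[-1,[0.028,0.09,0.007],[0,0,0]],[-1,[0.025,0.091,0.007],[0,0,0]],[-1,[0,0,0],[0,0,0]]])

```text
t: 11.18
position: [0.4473, 0.0053, 0.3065]
tool_rot: [-180.0, -14.9, -179.8]
ft_force: [3.0, -1.9, -0.3]
opening: 0.248
grip_force: 30.0
```

Request:
jog_arm(increments=[[-1,[0.018,0.092,0.004],[0,0,0]],[-1,[0.018,0.093,0.005],[0,0,0]],[-1,[0,0,0],[0,0,0]]])

```text
t: 11.55
position: [0.4453, 0.0144, 0.3065]
tool_rot: [-180.0, -14.9, -179.8]
ft_force: [2.4, -2.5, -1.3]
opening: 0.25
grip_force: 30.0
```

Request:
jog_arm(increments=[[-1,[0.014,0.093,0.004],[0,0,0]],[-1,[0.012,0.094,0.003],[0,0,0]],[-1,[0,0,0],[0,0,0]]])

```text
t: 11.92
position: [0.4437, 0.0237, 0.3065]
tool_rot: [-180.0, -14.9, -179.8]
ft_force: [2.4, -3.1, -1.0]
opening: 0.249
grip_force: 30.0
```

Request:
jog_arm(increments=[[-1,[0.01,0.094,0.003],[0,0,0]],[-1,[0.008,0.094,0.002],[0,0,0]],[-1,[0,0,0],[0,0,0]]])

```text
t: 12.3
position: [0.4427, 0.0331, 0.3065]
tool_rot: [-180.0, -14.9, -179.8]
ft_force: [1.8, -4.5, 0.3]
opening: 0.248
grip_force: 30.0
```

Request:
jog_arm(increments=[[-1,[0.006,0.08,0.002],[0,0,0]],[-1,[0,0,0],[0,0,0]]])

```text
t: 12.55
position: [0.4425, 0.0369, 0.3064]
tool_rot: [-180.0, -14.9, -179.8]
ft_force: [1.7, -3.9, 0.3]
opening: 0.247
grip_force: 30.0
```

Request:
jog_arm(increments=[[-1,[0.003,0.08,0.001],[0,0,0]],[-1,[0,0,0],[0,0,0]]])

```text
t: 12.8
position: [0.4423, 0.0409, 0.3064]
tool_rot: [-180.0, -14.9, -179.8]
ft_force: [1.5, -3.2, 0.4]
opening: 0.253
grip_force: 30.0
```

Not in contact yet, so I'll keep going.

Request:
jog_arm(increments=[[-1,[0.001,0.095,0],[0,0,0]],[-1,[-0.001,0.08,0],[0,0,0]],[-1,[0,0,0],[0,0,0]]])

```text
t: 13.18
position: [0.4423, 0.0498, 0.3064]
tool_rot: [-180.0, -14.9, -179.8]
ft_force: [1.1, -4.0, 0.9]
opening: 0.251
grip_force: 30.0
```

Request:
jog_arm(increments=[[-1,[-0.004,0.09,-0.001],[0,0,0]],[-1,[-0.006,0.09,-0.001],[0,0,0]],[-1,[0,0,0],[0,0,0]]])

```text
t: 13.55
position: [0.4427, 0.0588, 0.3064]
tool_rot: [-180.0, -14.9, -179.8]
ft_force: [2.2, -3.4, 0.8]
opening: 0.249
grip_force: 30.0
```

Request:
jog_arm(increments=[[-1,[-0.009,0.09,-0.002],[0,0,0]],[-1,[-0.012,0.09,-0.003],[0,0,0]],[-1,[0,0,0],[0,0,0]]])

```text
t: 13.92
position: [0.4438, 0.0678, 0.3064]
tool_rot: [-180.0, -14.9, -179.8]
ft_force: [0.9, -4.0, 2.3]
opening: 0.252
grip_force: 30.0
```

Request:
jog_arm(increments=[[-1,[-0.014,0.09,-0.004],[0,0,0]],[-1,[-0.016,0.09,-0.004],[0,0,0]],[-1,[0,0,0],[0,0,0]]])

```text
t: 14.3
position: [0.4453, 0.0768, 0.3064]
tool_rot: [-180.0, -14.9, -179.8]
ft_force: [1.0, -3.9, 1.6]
opening: 0.248
grip_force: 30.0
```

Request:
jog_arm(increments=[[-1,[-0.019,0.09,-0.005],[0,0,0]],[-1,[-0.022,0.09,-0.006],[0,0,0]],[-1,[0,0,0],[0,0,0]]])

```text
t: 14.68
position: [0.4473, 0.0858, 0.3064]
tool_rot: [-180.0, -15.0, -179.8]
ft_force: [1.3, -3.9, 3.0]
opening: 0.248
grip_force: 30.0
```

Request:
jog_arm(increments=[[-1,[-0.024,0.09,-0.006],[0,0,0]],[-1,[-0.027,0.09,-0.007],[0,0,0]],[-1,[0,0,0],[0,0,0]]])

```text
t: 15.05
position: [0.4499, 0.0949, 0.3064]
tool_rot: [180.0, -15.0, -179.8]
ft_force: [0.5, -4.3, 4.1]
opening: 0.249
grip_force: 30.0
```

Request:
jog_arm(increments=[[-1,[-0.029,0.09,-0.008],[0,0,0]],[-1,[-0.032,0.089,-0.008],[0,0,0]],[-1,[0,0,0],[0,0,0]]])

```text
t: 15.42
position: [0.4531, 0.1038, 0.3064]
tool_rot: [-180.0, -14.9, -179.8]
ft_force: [0.2, -3.2, 3.9]
opening: 0.25
grip_force: 30.0
```

Request:
jog_arm(increments=[[-1,[-0.034,0.088,-0.009],[0,0,0]],[-1,[-0.037,0.087,-0.01],[0,0,0]],[-1,[0,0,0],[0,0,0]]])

```text
t: 15.8
position: [0.4568, 0.1125, 0.3064]
tool_rot: [-180.0, -14.9, -179.8]
ft_force: [1.6, -4.2, 3.2]
opening: 0.251
grip_force: 30.0
```

Request:
jog_arm(increments=[[-1,[-0.039,0.086,-0.01],[0,0,0]],[-1,[-0.042,0.084,-0.011],[0,0,0]],[-1,[0,0,0],[0,0,0]]])

```text
t: 16.18
position: [0.4609, 0.121, 0.3064]
tool_rot: [-180.0, -14.9, -179.8]
ft_force: [2.2, -3.9, 5.9]
opening: 0.25
grip_force: 30.0
```

Request:
jog_arm(increments=[[-1,[-0.046,0.081,-0.012],[0,0,0]],[-1,[-0.048,0.08,-0.013],[0,0,0]],[-1,[0,0,0],[0,0,0]]])

```text
t: 16.55
position: [0.4656, 0.1291, 0.3064]
tool_rot: [-180.0, -15.0, -179.8]
ft_force: [-0.1, -4.9, 5.3]
opening: 0.25
grip_force: 30.0
```

Request:
jog_arm(increments=[[-1,[-0.049,0.08,-0.013],[0,0,0]],[-1,[0,0,0],[0,0,0]]])

```text
t: 16.8
position: [0.4681, 0.1331, 0.3064]
tool_rot: [-180.0, -15.0, -179.8]
ft_force: [0.3, -5.0, 6.8]
opening: 0.248
grip_force: 30.0
```

Request:
jog_arm(increments=[[-1,[-0.051,0.079,-0.014],[0,0,0]],[-1,[0,0,0],[0,0,0]]])

```text
t: 17.05
position: [0.4707, 0.1369, 0.3063]
tool_rot: [-180.0, -15.0, -179.8]
ft_force: [-0.9, -4.7, 5.5]
opening: 0.254
grip_force: 30.0
```

Request:
jog_arm(increments=[[-1,[-0.053,0.077,-0.014],[0,0,0]],[-1,[0,0,0],[0,0,0]]])

```text
t: 17.3
position: [0.4732, 0.1404, 0.3063]
tool_rot: [-179.9, -15.0, -179.8]
ft_force: [-2.1, -8.0, 7.6]
opening: 0.25
grip_force: 30.0
```

Request:
jog_arm(increments=[[-1,[-0.028,0.038,-0.007],[0,0,0]],[-1,[0,0,0],[0,0,0]]])

```text
t: 17.55
position: [0.4744, 0.1419, 0.3063]
tool_rot: [-179.9, -15.1, -179.9]
ft_force: [-3.3, -9.7, 10.4]
opening: 0.249
grip_force: 30.0
```

Request:
jog_arm(increments=[[-1,[-0.018,0.024,-0.005],[0,0,0]],[-1,[0,0,0],[0,0,0]],[-1,[0,0,0],[0,0,0]]])

```text
t: 17.92
position: [0.4751, 0.1429, 0.3062]
tool_rot: [-179.9, -15.1, -179.9]
ft_force: [-6.5, -10.6, 9.1]
opening: 0.253
grip_force: 30.0
```

Snug at about 12 N. I'll plan the swing back with a circle fitted to the measured path.

```bash
python3 - <<'E'
import numpy as np
from scipy.optimize import least_squares
P=np.array([(.4862,-.0645),(.4706,-.0456),(.459,-.0251),(.4515,-.0082),(.4453,.0144),(.4425,.0369),(.4427,.0588),(.4473,.0858),(.4568,.1125),(.4707,.1369)])-[.0202,0]
f=least_squares(lambda c:np.hypot(*(P-c[:2]).T)-c[2],[.579,.0455,.158]);c=f.x;print(c,f.fun*1e3)
p=np.array([.4751-.0202,.1429])-c[:2];t0=np.arctan2(p[1],p[0]);print(np.degrees(t0),np.hypot(*p))
r=c[2];s=.06
for i in range(28):
    a,b=t0+s*i,t0+s*(i+1)
    dx=r*(np.cos(b)-np.cos(a));dy=r*(np.sin(b)-np.sin(a))
    print(i,'%.0f'%(np.degrees(b)%360),'[%.2f,%.2f,%.3f]'%(-.966*dx/.05,dy/.05,-.259*dx/.05),'%.4f %.4f'%(c[0]+r*np.cos(b)+.0202,c[1]+r*np.sin(b)))
E
```

```text
[0.5822604  0.04573714 0.16023783] [-0.02326627  0.16677399 -0.24162535  0.06892644  0.01636306 -0.0335125
  0.05572094  0.01129254 -0.00602774 -0.01464512]
142.66010010842083 0.1601914245697035
0 146 [0.11,-0.16,0.029] 0.4695 0.1351
1 150 [0.10,-0.16,0.027] 0.4643 0.1270
2 153 [0.09,-0.17,0.024] 0.4597 0.1186
3 156 [0.08,-0.17,0.021] 0.4556 0.1099
4 160 [0.07,-0.18,0.019] 0.4520 0.1009
5 163 [0.06,-0.18,0.016] 0.4490 0.0918
6 167 [0.05,-0.19,0.013] 0.4465 0.0825
7 170 [0.04,-0.19,0.010] 0.4446 0.0731
8 174 [0.03,-0.19,0.007] 0.4432 0.0636
9 177 [0.02,-0.19,0.004] 0.4424 0.0540
10 180 [0.00,-0.19,0.001] 0.4422 0.0444
11 184 [-0.01,-0.19,-0.002] 0.4426 0.0348
12 187 [-0.02,-0.19,-0.005] 0.4435 0.0252
13 191 [-0.03,-0.19,-0.008] 0.4451 0.0157
14 194 [-0.04,-0.19,-0.011] 0.4471 0.0064
15 198 [-0.05,-0.18,-0.014] 0.4498 -0.0029
16 201 [-0.06,-0.18,-0.017] 0.4530 -0.0120
17 205 [-0.07,-0.18,-0.019] 0.4567 -0.0208
18 208 [-0.08,-0.17,-0.022] 0.4609 -0.0294
19 211 [-0.09,-0.17,-0.025] 0.4657 -0.0378
20 215 [-0.10,-0.16,-0.027] 0.4710 -0.0458
21 218 [-0.11,-0.15,-0.030] 0.4767 -0.0536
22 222 [-0.12,-0.15,-0.032] 0.4829 -0.0609
23 225 [-0.13,-0.14,-0.034] 0.4895 -0.0679
24 229 [-0.14,-0.13,-0.036] 0.4965 -0.0745
25 232 [-0.14,-0.12,-0.038] 0.5039 -0.0806
26 235 [-0.15,-0.11,-0.040] 0.5117 -0.0863
27 239 [-0.16,-0.10,-0.042] 0.5197 -0.0915
```

Request:
jog_arm(increments=[[-1,[0.1,-0.14,0.029],[0,0,0]],[-1,[0.1,-0.16,0.027],[0,0,0]],[-1,[0.09,-0.17,0.024],[0,0,0]],[-1,[0.08,-0.17,0.021],[0,0,0]],[-1,[0.07,-0.18,0.019],[0,0,0]],[-1,[0.06,-0.18,0.016],[0,0,0]],[-1,[0.05,-0.19,0.013],[0,0,0]],[-1,[0.04,-0.19,0.01],[0,0,0]],[-1,[0.03,-0.19,0.007],[0,0,0]],[-1,[0.02,-0.19,0.004],[0,0,0]],[-1,[0,-0.19,0.001],[0,0,0]],[-1,[0,0,0],[0,0,0]]])

```text
t: 19.42
position: [0.4425, 0.0455, 0.3063]
tool_rot: [-180.0, -15.0, -179.9]
ft_force: [-3.3, -1.4, 8.2]
opening: 0.253
grip_force: 30.0
```

Request:
jog_arm(increments=[[-1,[-0.02,-0.2,-0.002],[0,0,0]],[-1,[-0.02,-0.19,-0.005],[0,0,0]],[-1,[-0.03,-0.19,-0.008],[0,0,0]],[-1,[-0.04,-0.19,-0.011],[0,0,0]],[-1,[-0.05,-0.18,-0.014],[0,0,0]],[-1,[-0.06,-0.18,-0.017],[0,0,0]],[-1,[-0.07,-0.18,-0.019],[0,0,0]],[-1,[-0.08,-0.17,-0.022],[0,0,0]],[-1,[-0.09,-0.17,-0.025],[0,0,0]],[-1,[-0.1,-0.16,-0.027],[0,0,0]],[-1,[-0.11,-0.15,-0.03],[0,0,0]],[-1,[-0.12,-0.15,-0.032],[0,0,0]],[-1,[0,0,0],[0,0,0]]])

```text
t: 21.05
position: [0.4836, -0.0608, 0.3063]
tool_rot: [-179.9, -15.1, -179.9]
ft_force: [-6.2, -7.8, 10.0]
opening: 0.25
grip_force: 30.0
```

Request:
jog_arm(increments=[[-1,[-0.11,-0.15,-0.03],[0,0,0]],[-1,[-0.13,-0.13,-0.036],[0,0,0]],[-1,[0,0,0],[0,0,0]]])

```text
t: 21.42
position: [0.4967, -0.0742, 0.3064]
tool_rot: [-179.9, -15.0, -179.9]
ft_force: [-2.4, -5.1, 6.1]
opening: 0.253
grip_force: 30.0
```

Request:
jog_arm(increments=[[-1,[-0.1,-0.09,-0.027],[0,0,0]],[-1,[0,0,0],[0,0,0]]])

```text
t: 21.68
position: [0.5018, -0.0785, 0.3064]
tool_rot: [-179.9, -15.0, -179.9]
ft_force: [-1.6, -3.4, 5.3]
opening: 0.251
grip_force: 30.0
```

Request:
jog_arm(increments=[[-1,[-0.1,-0.08,-0.027],[0,0,0]],[-1,[0,0,0],[0,0,0]]])

```text
t: 21.92
position: [0.5067, -0.0823, 0.3063]
tool_rot: [-180.0, -15.0, -179.9]
ft_force: [-2.5, -3.4, 6.5]
opening: 0.252
grip_force: 30.0
```

Request:
jog_arm(increments=[[-1,[-0.08,-0.06,-0.021],[0,0,0]],[-1,[0,0,0],[0,0,0]]])

```text
t: 22.18
position: [0.5084, -0.0829, 0.3059]
tool_rot: [179.8, -15.5, -179.8]
ft_force: [-22.1, 12.5, 16.9]
opening: 0.251
grip_force: 30.0
```

The rest stop is reached. I'll ease off, open and withdraw upward.

Request:
jog_arm(increments=[[-1,[0.05,0.03,0.013],[0,0,0]],[-1,[0,0,0],[0,0,0]],[0.3,[0,0,0],[0,0,0]],[0.3,[0,0,0],[0,0,0]],[0.3,[0,0,0],[0,0,0]],[0.3,[0,0,0],[0,0,0]],[0.3,[0,0,0],[0,0,0]]])

```text
t: 23.05
position: [0.5089, -0.0829, 0.3064]
tool_rot: [-180.0, -14.9, -179.8]
ft_force: [-0.5, -0.1, -0.7]
opening: 0.644
grip_force: 0.0
```

Request:
jog_arm(increments=[[0.3,[0,0,-0.4],[0,0,0]],[0.3,[0,0,-0.8],[0,0,0]],[0.3,[0,0,-0.8],[0,0,0]],[0.3,[0,0,-0.8],[0,0,0]],[0.3,[0,-1,-0.5],[0,0,0]],[0.3,[0,-1,0],[0,0,0]],[0.3,[0,-1,0],[0,0,0]],[0.3,[0,-1,0],[0,0,0]],[0.3,[0,0,0],[0,0,0]]])

```text
t: 24.18
position: [0.5507, -0.2866, 0.4657]
tool_rot: [-179.9, -15.0, 179.8]
ft_force: [-0.1, -0.6, 0.3]
opening: 0.647
grip_force: 0.0
```

```bash
python3 - <<'E'
from h import *
import cv2
a=cam('side')['image'][140:260,220:345];b=cam('top')['image'][150:270,225:350]
i=cv2.resize(np.hstack([a,b]),None,fx=3.2,fy=3.2,interpolation=cv2.INTER_CUBIC)
cv2.imwrite('pics/c5.png',i[:,:,::-1])
E
```

```text
(no output)
```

View pics/c5.png

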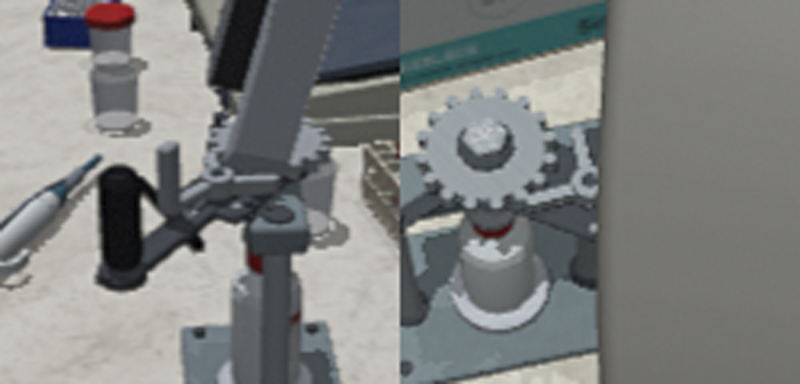

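The side half shows the arm clear of the clamp and the handle at rest with the knob at (120,225). The tab at (168,170) stands on the clockwise side, and the bottle is upright with the foot on its cap. I'll hand in.

```bash
python3 -c "
from cell import arm
print(arm.finish_job())"
```

```text
the job is handed in; nothing more can be done
None
```

I handed the job in, but no verdict came back. I flipped the lever to tighten, pressed the foot on the cap at about 12 N at the knob, swung the handle back to its rest stop and let go; the last picture shows the bottle upright, the lever at tighten and the arm clear.

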